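# Feed the tube carrier under the reader

## Task

Pull the carrier tray out of its garage all the way to its stop, then push the blue tube carrier sideways off the tray, along the lane and under the white reader bridge until it rests against the orange end stop. Leave the tray fully out, ready to take the carrier back. Keep the carrier flat on the lane, do not bump the reader, and leave the jar, bucket and tip box where they stand.

Things in the scene. Friction and masses are not known exactly. Their poses are not given: they have to be found in the camera images.
- station: Fixed reading station on a grey base plate (6 mm thick). Origin at bench height, z 0, on the lane's centre line; +y runs along the lane (pushing direction), +x from lane to garage, away from the robot. All mm below are in this frame. White tray garage: x 55 to 171, y -207 to -33, clear roof, top at z 66, open to -x; base plate x -77 to 173, y -208 to 168.
- lane_mouth (a point): Start of the aluminium lane, on its deck: station x 0, y -45, z 11. The deck is flat to y 150, 124 wide. Two steel guides stand on it up to z 23, inner faces at x -45 and 45 from y -20 on, flaring to about 104 apart at the mouth.
- tray (a joint): Sliding tray, m: 0 is fully in the garage, 0.105 out at its stop; slides along station -x, takes about 2 N, stays where left; starts up to 8 mm open. Grey, 106 (x) by 146 (y) mm, floor top at z 12. Rear lip 12 high and white front panel up to z 37, 98 apart inside; both y ends open. Fully out it stands centred at x 0, y -120, in line with the lane, 2 mm short of its deck and 1 mm above it.
- tray_handle (a point): Middle of the tray's black bow handle: round bar, 10 mm diameter, 80 mm long along station y, axis at z 36 mm, 36 mm free between the bar and the tray's front panel, open above. Moves with the tray; at tray value 0 it lies at station x 11, y -120 mm.
- carrier: Low tube carrier: blue block 85.5 mm (own x) by 128 mm (own y) by 18 mm high, with red and yellow tube caps up to 24 mm above its underside; 0.2 to 0.35 kg. Origin at the centre of its underside, axes about parallel to the station's. It starts on the tray, under the garage's clear roof, and rides out with it.
- reader: White reader bridge across the lane, fixed. Origin on the lane's centre line at bench height, at station y 70; axes as the station's. 170 mm wide (x), 60 mm deep (station y 40 to 100), underside at z 41 (6 mm above the caps), top at z 80; legs 130 mm apart inside. With the carrier at the end stop, its pushed end still sticks out 34 mm in front of the bridge.
- seat (a point): Where the centre of the carrier's underside lies when the carrier rests against the orange end stop: on the lane deck under the bridge, station x 0, y 70, z 11. The stop, beyond the bridge, is 70 mm wide and up to z 30, its face at y 134.
- bucket: Bystander: blue round centrifuge bucket, 84 mm diameter, 70 mm high, loose. Origin at the centre of its underside.
- jar: Bystander: amber jar with white cap, 60 mm diameter, 85 mm high, loose. Origin at the centre of its underside.
- tipbox: Bystander: grey box with green lid, 79 x 79 x 59 mm, loose. Origin at the centre of its underside.
There are look-alikes about, which are no part of the job. Of the things that look like the carrier, the smallest one is meant.

How it is judged:
On the way, in this order (a step that is already met when the one before it is completed fails the run):
1. the tray is pulled out to its stop with the carrier still on it (value of joint tray above 0.097 m and y of carrier in the frame of seat below -0.15 m), for 0.1 s.
2. the carrier is under the reader against the end stop, the tray still out (x of carrier in the frame of seat between -0.006 and 0.006 m and y of carrier in the frame of seat between -0.006 and 0.005 m and z of carrier in the frame of seat between -0.003 and 0.004 m and angle between the y axis of carrier and the y axis of station, either way round below 0.06 rad and angle between carrier's own z axis and vertical below 0.05 rad and value of joint tray above 0.097 m), for 0.2 s.
At the end, for the whole second after the job is handed in: The carrier lies flat and at rest on the lane under the reader, within 6 mm of its seat against the end stop and within 0.06 rad of the lane's direction; the tray is still out, within 8 mm of its stop (all of step 2 and linear speed of carrier below 0.01 m/s and velocity of joint tray below 0.01 m/s); the robot touches nothing.
It fails at once if the reader bridge is bumped (more than 5 N) (contact force between reader and anything else above 5 N).
It fails at once if the carrier is tipped more than 0.2 rad (angle between carrier's own z axis and vertical above 0.2 rad).
It fails at once if the bucket is moved more than 25 mm or tipped over (distance of bucket from where it was at the start of the episode above 0.025 m or angle between bucket's own z axis and vertical above 0.5 rad).
It fails at once if the jar is moved more than 25 mm or tipped over (distance of jar from where it was at the start of the episode above 0.025 m or angle between jar's own z axis and vertical above 0.5 rad).
It fails at once if the tipbox is moved more than 25 mm or tipped over (distance of tipbox from where it was at the start of the episode above 0.025 m or angle between tipbox's own z axis and vertical above 0.5 rad).
It also fails if it takes over 51 s, if anything falls off the work surface, if the arm or the gripper's body presses on something with over 40 N, if the wrist force passes 120 N, or if a joint passes its speed limit or range.

## Robot

A 6-joint arm with a two-finger parallel gripper is mounted at the origin on the work surface. World frame = base frame: x ahead of the robot, y to its left, z up, the work surface at z = 0. Lengths are in m, angles in rad, forces in N, time in s.
With the tool pointing down it reaches from about 0.325 to 0.775 m from the base axis. Payload 9.3 kg.
Tool frame: the origin (TCP) lies on the centre line of the jaws, within the pads' length; the fingertips stand 8 mm ahead of it and the grasp point (between the pads) lies 11 mm behind it (manip.tcp_to_tips is the distance from the TCP to the fingertips, in m); z points along the fingers, y is the direction in which the jaws open and shut (so a half turn about z gives the same grasp; the last joint's range is limited). The gripper opens to 85 mm and grips with 20 to 120 N. Pads are 22 mm wide; open, the fingers measure 114 mm over their backs; the gripper's body (76 mm by 85 mm) begins 54 mm behind the grasp point. The pads swing forward as they close: fully open they stand 13 mm farther back than shut.
Start: joints at [1.084, 0.259, 0.021, 1.334, 0, 1.418], TCP at [0.18, 0.52, 0.239] pointing down, gripper open.
Joint ranges: [-3.04, 3.04], [-0.91, 1.82], [-1.04, 1.36], [-1.92, 1.95], [-1.52, 1.45], [-3.14, 3.14]. Speed limits (rad/s): [2.22, 2.22, 2.79, 3.14, 3.14, 3.14].

## Interface

Orientations are given as a unit quaternion [x, y, z, w].
In Python, from bench import manip, viewer gives the robot as it stands.
- The arm moves only by the shell command python3 -m creep 'ROWS' [OPENING] [FORCE]. ROWS is JSON, a list of rows, each a list of 2 entries, a list of its own where there are three numbers: the shift along the tool's x, y, z in mm, then the turn about the tool's z in rad. In form: [[[tx, ty, tz], turn], ...]. A call has 1 to 12 rows; each row shifts and turns the pose as measured when the row begins, along the tool's axes as they then stand; what a row does not reach is not made up. A row lasts 1/8 s, in which the tool goes at most 62.5 mm and 10.7 degrees, less where a joint would pass 70% of its speed; a pose out of reach is approached as far as the arm can. A call with a gripper value outside its range is refused whole. OPENING is the finger opening in mm, from 0 to 85.4, set as the call begins (- or left out, the last holds). The fingers move at their own pace and stop on an object; FORCE is the grip in N (left out, the last holds). Time passes only in rows, so rows that do not move let the fingers close. It gives the time, the measured TCP pose, the force and the opening at its end, in the units of the state.
- manip.observe(): the state, without advancing time (a new reading comes with each control period).
- viewer.camera(name): name is "scene" or "top" or "wrist"; returns (picture, depth): 384x512x3 uint8, red, green, blue; 384x512 float32, m along the optical axis (not along the pixel's ray), 0 where there is no reading.
- viewer.camera_info(name): a dict with "fx", "fy", "cx", "cy" (pixels), "eye" and "orientation" of the camera in the world. Camera axes: x right, y up, looking along -z (the intrinsics and any distortion apply to the point x, -y, -z); pixel columns grow to the right and rows downward; lengths in m; the calibration is good to about 2 mm. A picture is of the moment at which its call begins: read the wrist's pose just before it. camera_info takes no time and is no camera call; for the wrist camera it gives the pose at the moment of the call.
- manip.close_job(): hands the job in, once; it reports no verdict.
The state is a dict: "time": time; "qpos": joint angles; "joint_velocities": joint speeds; "joint_torque": joint torques, N m; "position": TCP position; "tool_rot": TCP orientation; "ft_force": force on the tool from outside, world axes, zero at the start; "ft_torque": the same for the moment, N m; "grip_width": opening from 0.0 (shut) to 1.0 (fully open).
Only numpy, scipy, OpenCV 4.12 (cv2) and the standard library are available. Lean on these libraries where they do the work, as an engineer would, in place of code of your own. Each camera call takes 0.05 s, during which the arm holds its last target.

## Working session

There is one attempt and no reset: what is moved stays moved. The work goes in short steps, Python scripts to look and compute and a shell command to move; the robot and the scene stay as the last step left them, time stands still between calls to the robot, and variables do not carry over. Pictures are saved under pics/ and viewed, and the job is handed in when it is done.

```bash
ls; mkdir -p pics; python3 - <<'E'
from bench import manip, viewer
import cv2, numpy as np
print(manip.observe(), manip.tcp_to_tips)
for n in ["scene","top","wrist"]:
    i=viewer.camera_info(n); print(n,i)
    p,d=viewer.camera(n)
    cv2.imwrite(f"pics/{n}0.png",p[:,:,::-1]); np.save(f"pics/{n}0.npy",d)
E
```

```text
pics
{'time': 0.0, 'qpos': array([1.08440574e+00, 2.59194092e-01, 2.07295481e-02, 1.33366891e+00,
       1.84764720e-06, 1.41817949e+00]), 'joint_velocities': array([ 1.07321091e-03,  9.62915233e-04,  3.56138201e-06,  5.13325619e-04,
       -5.83660736e-04,  1.43246110e-04]), 'joint_torque': array([ 8.97323989e-04, -5.55644202e+01,  3.44527102e+01,  1.38096447e-02,
       -3.33030312e-04,  2.21179380e-05]), 'position': array([0.18006997, 0.51939929, 0.23865244]), 'tool_rot': array([ 1.66113251e-01,  9.86106455e-01, -6.34437682e-04, -2.10869609e-04]), 'ft_force': array([ 0.03812202, -0.38209478, -0.0276099 ]), 'ft_torque': array([-0.0115987 ,  0.03791831,  0.02669378]), 'grip_width': 0.9976508199277269} 0.008
scene {'fx': 472.11680089924903, 'fy': 472.11680089924903, 'cx': 253.66032726991597, 'cy': 188.10689572323872, 'eye': array([1.38409377, 1.05715812, 1.13275797]), 'orientation': array([0.14764224, 0.4128359 , 0.85481571, 0.27759391])}
top {'fx': 347.826792355718, 'fy': 347.826792355718, 'cx': 255.77938508755625, 'cy': 188.9631384920458, 'eye': array([0.33547578, 0.00314557, 1.07170922]), 'orientation': array([-0.06732997,  0.06028074,  0.70586676, -0.70255607])}
wrist {'fx': 294.68165368628956, 'fy': 294.68165368628956, 'cx': 255.34601977919132, 'cy': 194.7437812817941, 'eye': array([0.11184219, 0.54246491, 0.37341619]), 'orientation': array([-0.1168177 , -0.08219584,  0.57459817,  0.80587494])}
```

View pics/scene0.png

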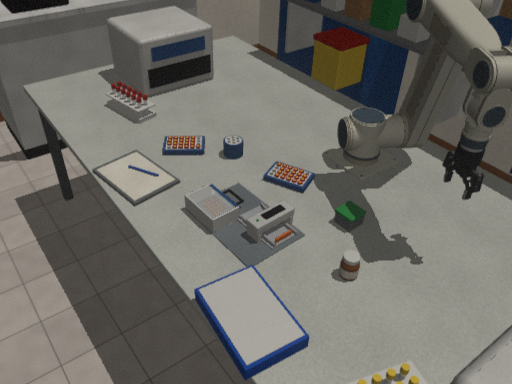

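View pics/top0.png

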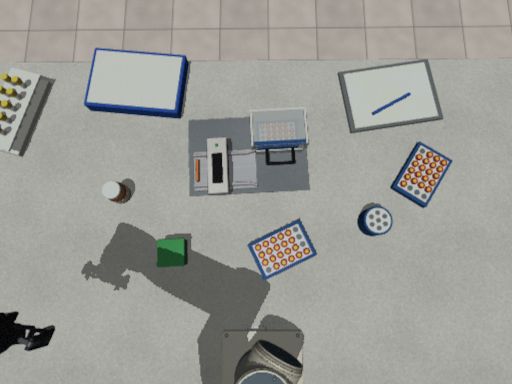

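View pics/wrist0.png

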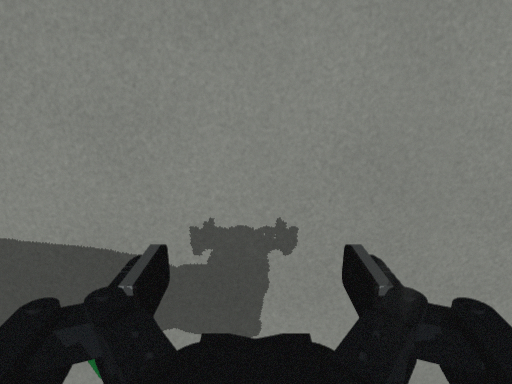

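```bash
python3 - <<'E'
import cv2
a=cv2.imread("pics/top0.png"); c=a[100:205,180:320]; cv2.imwrite("pics/topcrop.png",cv2.resize(c,None,fx=5.5,fy=5.5,interpolation=cv2.INTER_CUBIC))
a=cv2.imread("pics/scene0.png"); c=a[170:265,175:325]; cv2.imwrite("pics/scenecrop.png",cv2.resize(c,None,fx=5,fy=5,interpolation=cv2.INTER_CUBIC))
E
```

```text
(no output)
```

View pics/topcrop.png

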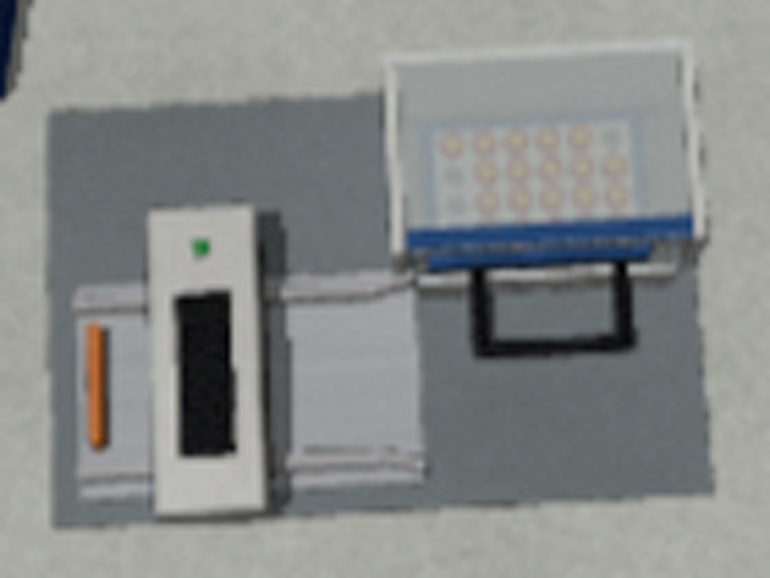

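View pics/scenecrop.png

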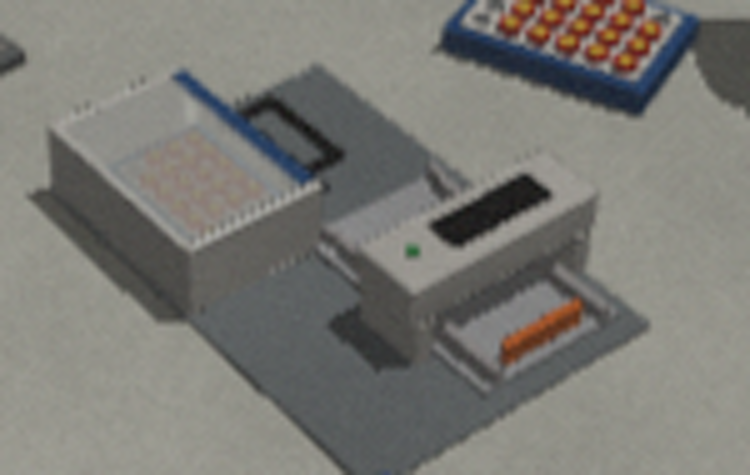

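The carrier candidates in the top view are the rack under the clear roof (277,133), the loose rack at (282,250) and the loose rack at (423,175). The one under the roof is the smallest, about 40 px or 125 mm long against about 60 px, and it sits on the tray, so it is the one meant. Next I measure the station.

```bash
cat > h.py <<'E'
import numpy as np, cv2
from scipy.spatial.transform import Rotation as R
def ray(info,px):
    px=np.atleast_2d(np.asarray(px,float))
    d=np.c_[(px[:,0]-info['cx'])/info['fx'],-(px[:,1]-info['cy'])/info['fy'],-np.ones(len(px))]
    return R.from_quat(info['orientation']).apply(d)
def onz(info,px,z):
    d=ray(info,px); e=np.asarray(info['eye']); return e+d*((z-e[2])/d[:,2])[:,None]
def proj(info,P):
    q=R.from_quat(info['orientation']).inv().apply(np.atleast_2d(P)-info['eye'])
    return np.c_[info['cx']+info['fx']*q[:,0]/-q[:,2], info['cy']-info['fy']*q[:,1]/-q[:,2]]
def tri(i1,p1,i2,p2):
    d1=ray(i1,p1)[0];d2=ray(i2,p2)[0];d1/=np.linalg.norm(d1);d2/=np.linalg.norm(d2)
    A=np.c_[d1,-d2]; s=np.linalg.lstsq(A,i2['eye']-i1['eye'],rcond=None)[0]
    a=i1['eye']+s[0]*d1;b=i2['eye']+s[1]*d2; return (a+b)/2,np.linalg.norm(a-b)
E
python3 - <<'E'
from h import *; from bench import viewer
a=cv2.imread("pics/top0.png").astype(int); i=viewer.camera_info("top")
print(a[150,300],a[125,200],a[205,250],a[110,215])
b,g,r=a[...,0],a[...,1],a[...,2]
m=((b-r>6)&(g<125)&(g>75)).astype(np.uint8); m[:105]=0;m[205:]=0;m[:,:180]=0;m[:,320:]=0
cv2.imwrite("pics/m.png",cv2.resize(m[100:205,180:320]*255,None,fx=5,fy=5))
def fit(pts):
    P=onz(i,pts,0.006)[:,:2]; 
    for k in range(3):
        vx,vy,x0,y0=cv2.fitLine(P.astype(np.float32),cv2.DIST_HUBER,0,.001,.001).ravel(); 
        e=(P-[x0,y0])@[-vy,vx]; P=P[abs(e)<.003]
    return np.array([x0,y0]),np.array([vx,vy]),len(P),e.std()
bot=[(c,np.where(m[:,c])[0].max()+.5) for c in range(195,305)]
top=[(c,np.where(m[:,c])[0].min()-.5) for c in range(195,245)]
lef=[(np.where(m[q])[0].min()-.5,q) for q in range(125,190)]
rig=[(np.where(m[q])[0].max()+.5,q) for q in range(155,186)]
F={k:fit(v) for k,v in dict(bot=bot,top=top,lef=lef,rig=rig).items()}
for k,v in F.items(): print(k,v, np.degrees(np.arctan2(v[1][1],v[1][0])))
def X(a,b):
    s=np.linalg.solve(np.c_[a[1],-b[1]],b[0]-a[0]); return a[0]+s[0]*a[1]
C=[X(F[p],F[q]) for p,q in [('bot','lef'),('bot','rig'),('top','lef')]]
print(C, np.linalg.norm(C[0]-C[1]),np.linalg.norm(C[0]-C[2]))
E
```

```text
[82 85 85] [109 107 100] [160 169 167] [158 166 164]
bot (array([0.522163  , 0.00697413], dtype=float32), array([ 0.04683755, -0.9989025 ], dtype=float32), 86, np.float64(0.0008729656793746714)) -87.31542
top (array([0.7611807 , 0.13716006], dtype=float32), array([ 0.0545601, -0.9985105], dtype=float32), 50, np.float64(0.0010793818627680128)) -86.872375
lef (array([0.62786335, 0.22422391], dtype=float32), array([0.9986737 , 0.05148733], dtype=float32), 64, np.float64(0.0010626639483813985)) 2.9513113
rig (array([ 0.5870552 , -0.14884579], dtype=float32), array([0.998758  , 0.04982439], dtype=float32), 31, np.float64(0.0008990488998403083)) 2.8559098
[array([0.5122558 , 0.21826369], dtype=float32), array([ 0.5296036 , -0.15171185], dtype=float32), array([0.75606227, 0.23083329], dtype=float32)] 0.37038204 0.24413028
```

View pics/m.png

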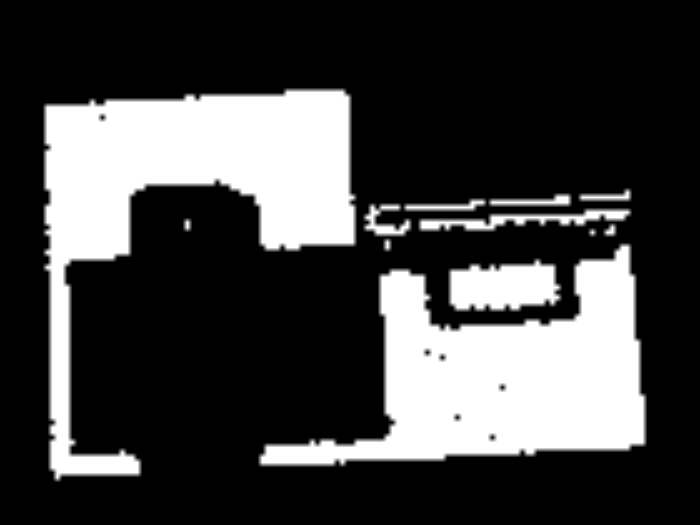

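```bash
python3 - <<'E'
from h import *; from bench import viewer,manip
i=viewer.camera_info("wrist"); s=manip.observe(); T=R.from_quat(s['tool_rot'])
print("eye in tool",T.inv().apply(i['eye']-s['position'])); print("cam axes in tool\n",(T.inv()*R.from_quat(i['orientation'])).as_matrix().round(3))
t=viewer.camera_info("top"); c=viewer.camera_info("scene")
# rough handle bar centre
print(onz(t,[[281,163]],.036), proj(c,onz(t,[[281,163]],.036)))
E
```

```text
eye in tool [ 0.07204768 -0.00072865 -0.13467661]
cam axes in tool
 [[ 0.002  0.959  0.283]
 [ 1.    -0.002  0.   ]
 [ 0.001  0.283 -0.959]]
[[ 0.60523718 -0.06449439  0.036     ]] [[234.87100212 194.27160462]]
```

```bash
python3 -m creep '[[[-48,-34,0],0],[[-48,-34,0],0],[[-48,-34,0],0],[[-48,-34,0],0],[[-48,-34,0],0],[[-48,-34,0],0],[[-48,-34,0],0],[[-48,-34,0],0],[[-48,-34,0],0],[[-48,-34,0],0],[[-48,-34,0],0],[[-48,-34,0],0]]' 40
```

```text
time: 1.65
position: [0.6015, -0.0692, 0.2372]
tool_rot: [0.163, 0.987, -0.001, -0.0]
ft_force: [0.2, 0.7, 1.0]
grip_width: 0.474
```

```bash
python3 -m creep '[[[0,0,0],0.18],[[0,0,0],0.18],[[0,0,0],0.18],[[0,0,0],0.18],[[0,0,0],0.18],[[0,0,0],0.18],[[0,0,0],0.12],[[0,0,0],0]]'
```

```text
time: 2.65
position: [0.6029, -0.0745, 0.2318]
tool_rot: [0.707, 0.707, -0.003, -0.003]
ft_force: [-0.0, -0.6, -0.1]
grip_width: 0.468
```

```bash
cat > shot.py <<'E'
import sys,pickle
from h import *; from bench import viewer,manip
n,cam=sys.argv[1],sys.argv[2]
s=manip.observe(); i=viewer.camera_info(cam); p,d=viewer.camera(cam)
pickle.dump((i,s,p,d),open(f"pics/{n}.pkl","wb")); cv2.imwrite(f"pics/{n}.png",p[:,:,::-1])
print(s['time'],s['position'],s['tool_rot'])
E
python3 shot.py w1 wrist
```

```text
2.65 [ 0.60285383 -0.07452744  0.23182471] [ 0.7069512   0.70724834 -0.00287327 -0.00339554]
```

View pics/w1.png

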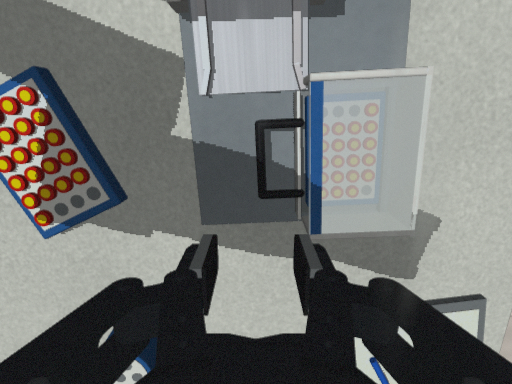

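The wrist view shows the bow handle with its bar at column 261, rows 122 to 197. The garage carrier is at (345,150), clearly smaller than the loose rack at (50,150). Next I measure the handle and station in two views.

```bash
cat > m1.py <<'E'
from h import *; import pickle,sys
from bench import viewer
i,s,p,d=pickle.load(open("pics/w1.pkl","rb"))
g=p.max(2)
m=(g<45).astype(np.uint8); m[:105]=0;m[215:]=0;m[:,:235]=0;m[:,306:]=0
n,l,st,ce=cv2.connectedComponentsWithStats(m); k=1+st[1:,4].argmax(); print(st[k])
m=(l==k)
rows=range(130,190); 
c=np.array([(np.where(m[r,:280])[0].min()+np.where(m[r,:280])[0].max())/2. for r in rows])
f=np.polyfit(rows,c,1); rr=np.where(m[:,257:266].any(1))[0]; print(rr.min(),rr.max(),f)
A=[np.polyval(f,rr.min()-.5),rr.min()-.5];B=[np.polyval(f,rr.max()+.5),rr.max()+.5]
print("ends",A,B); a,b=onz(i,[A,B],.036); print(a,b,np.linalg.norm(a-b),"mid",(a+b)/2, "yaw of bar",np.degrees(np.arctan2(*(a-b)[:2][::-1])))
t=viewer.camera_info("top"); print("in top",proj(t,[a,b]))
T=cv2.imread("pics/top0.png").max(2); m=(T<60).astype(np.uint8); m[:140]=0;m[170:]=0;m[:,:258]=0;m[:,300:]=0
ys,xs=np.where(m); print(ys.min(),ys.max(),xs.min(),xs.max())
rows=[(x,(np.where(m[155:,x])[0]+155).mean()) for x in range(xs.min()+4,xs.max()-3)]
ff=np.polyfit(*zip(*rows),1); mm=[(xs.min()+xs.max())/2,np.polyval(ff,(xs.min()+xs.max())/2)]; print("top mid",mm)
mw=[(A[0]+B[0])/2,(A[1]+B[1])/2]
print(tri(t,[mm],i,[mw]))
E
python3 m1.py
```

```text
[ 255  118   50   81 1259]
121 198 [4.14003890e-02 2.53829971e+02]
ends [np.float64(258.8187181624525), np.float64(120.5)] [np.float64(262.04794850421416), np.float64(198.5)]
[ 0.60446275 -0.01653972  0.036     ] [ 0.60872696 -0.10537827  0.036     ] 0.08894083299815567 mid [ 0.60659485 -0.06095899  0.036     ] yaw of bar 92.74805963359576
in top [[265.3612272  163.34301326]
 [294.31835487 161.81245938]]
147 164 265 295
top mid [np.float64(280.0), np.float64(162.4782608695653)]
(array([ 0.60693919, -0.0605948 ,  0.03415103]), np.float64(0.002125272747157559))
```

```bash
python3 - <<'E'
import cv2
a=cv2.imread("pics/w1.png"); c=a[0:240,170:440]; cv2.imwrite("pics/w1c.png",cv2.resize(c,None,fx=2.5,fy=2.5,interpolation=cv2.INTER_CUBIC))
E
```

```text
(no output)
```

View pics/w1c.png

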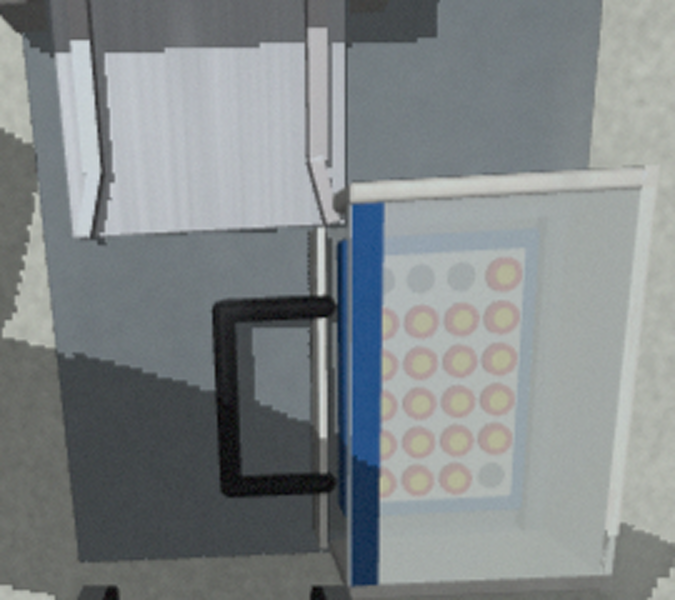

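```bash
python3 -m creep '[[[7,2,0],-0.048],[[7,2,30],0],[[0,0,40],0],[[0,0,40],0],[[0,0,10],0],[[0,0,0],0]]' 30 20; python3 shot.py w2 wrist
```

```text
time: 3.45
position: [0.6063, -0.0601, 0.11]
tool_rot: [0.683, 0.731, -0.002, -0.002]
ft_force: [-0.1, 0.1, 1.0]
grip_width: 0.354
3.45 [ 0.60633707 -0.06010005  0.11003586] [ 0.6827142   0.73067811 -0.00217736 -0.00246554]
```

View pics/w2.png

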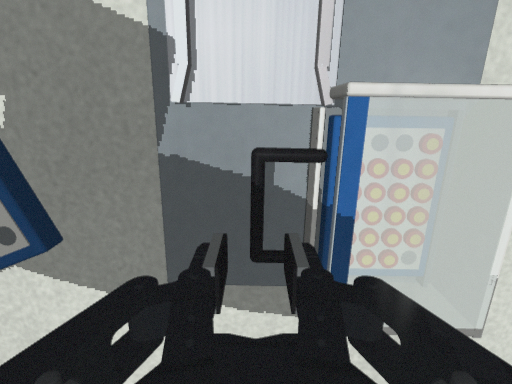

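```bash
python3 - <<'E'
from h import *; import pickle
def bar(fn,r0,r1,c0,c1,cs):
    i,s,p,d=pickle.load(open(fn,"rb")); m=(p.max(2)<45)
    rows=np.arange(r0,r1); c=[]
    for r in rows:
        w=np.where(m[r,c0:c1])[0]+c0; c.append((w.min()+w.max())/2)
    f=np.polyfit(rows,c,1)
    return i,f
i1,f1=bar("pics/w1.pkl",130,190,245,280,0)
i2,f2=bar("pics/w2.pkl",168,225,242,280,0)
# outer end-top corner row in each
def toprow(fn,c,r0,r1):
    i,s,p,d=pickle.load(open(fn,"rb")); m=(p.max(2)<45); return np.where(m[r0:r1,c])[0].min()+r0-.5
t1=toprow("pics/w1.pkl",262,105,150); t2=toprow("pics/w2.pkl",262,130,180)
print(t1,t2,f1,f2)
P,e=tri(i1,[[np.polyval(f1,t1+5),t1]],i2,[[np.polyval(f2,t2+5),t2]]); print("top end of bar",P,e)
a,b=onz(i2,[[np.polyval(f2,t2),t2],[np.polyval(f2,225),225]],.036); print(a,b,np.degrees(np.arctan2(*(a-b)[:2][::-1])))
E
```

```text
120.5 147.5 [4.14003890e-02 2.53829971e+02] [-2.18109930e-02  2.61318814e+02]
top end of bar [ 0.60456607 -0.01693466  0.02646722] 0.0002985455759450601
[ 0.60439191 -0.01572021  0.036     ] [ 0.60733725 -0.07442324  0.036     ] 92.87233080116411
```

```bash
python3 -m creep '[[[0,0,20],0.018],[[0,0,20],0],[[0,0,20],0],[[0,0,15],0],[[0,0,8],0],[[0,0,0],0]]'; python3 shot.py w3 wrist
```

```text
time: 4.25
position: [0.6122, -0.0618, 0.0345]
tool_rot: [0.689, 0.725, 0.002, 0.004]
ft_force: [-0.0, 0.0, -0.2]
grip_width: 0.35
4.25 [ 0.61216713 -0.06175347  0.03445126] [0.68859892 0.72512804 0.00167882 0.00424738]
```

View pics/w3.png

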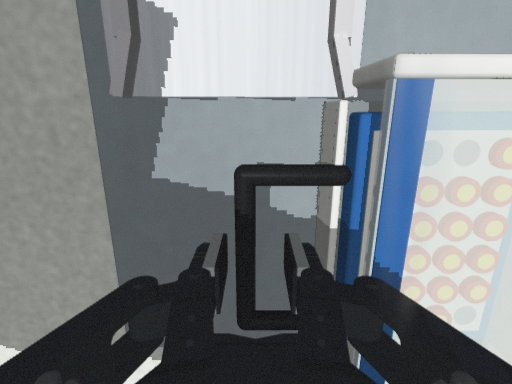

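The bar (column 246) lies between the fingers, whose inner faces are at columns 222 and 290. I shift toward the robot, lower a little, then close lightly round the bar.

```bash
python3 -m creep '[[[0,-5,4],0],[[0,0,4],0],[[0,0,0],0],[[0,0,0],0]]' 14 20
```

```text
time: 4.8
position: [0.6077, -0.0623, 0.0276]
tool_rot: [0.689, 0.725, 0.002, 0.005]
ft_force: [-0.9, 0.2, -0.0]
grip_width: 0.164
```

```bash
python3 -m creep '[[[0,-4,0],0],[[0,-8,0],0],[[0,-10,0],0],[[0,-10,0],0],[[0,-10,0],0],[[0,-10,0],0],[[0,-10,0],0],[[0,-10,0],0]]'
```

```text
time: 5.8
position: [0.5323, -0.0661, 0.0276]
tool_rot: [0.688, 0.725, 0.004, 0.007]
ft_force: [2.0, 1.0, 1.4]
grip_width: 0.166
```

```bash
python3 -m creep '[[[0,-8,0],0],[[0,-8,0],0],[[0,-5,0],0],[[0,-4,0],0],[[0,-4,0],0],[[0,-4,0],0]]'
```

```text
time: 6.55
position: [0.5056, -0.0677, 0.0281]
tool_rot: [0.688, 0.726, 0.01, 0.012]
ft_force: [22.7, 5.5, -17.1]
grip_width: 0.162
```

```bash
python3 -m creep '[[[0,1,0],0],[[0,0,0],0],[[0,0,0],0],[[0,0,-20],0]]' 32; python3 -m creep '[[[-10,0,-40],0],[[-10,0,-40],0],[[-20,20,-40],0],[[-20,20,-40],0],[[-20,20,-20],0],[[0,0,0],0]]'; python3 shot.py w4 wrist
```

```text
time: 7.05
position: [0.5034, -0.0673, 0.0463]
tool_rot: [0.688, 0.726, 0.008, 0.009]
ft_force: [0.2, -1.1, -0.1]
grip_width: 0.378
time: 7.8
position: [0.5618, -0.1458, 0.2338]
tool_rot: [0.688, 0.726, 0.007, 0.008]
ft_force: [-0.7, 0.5, -0.3]
grip_width: 0.374
7.8 [ 0.56177984 -0.14578984  0.23376716] [0.68799514 0.7256399  0.0068244  0.00792756]
```

View pics/w4.png

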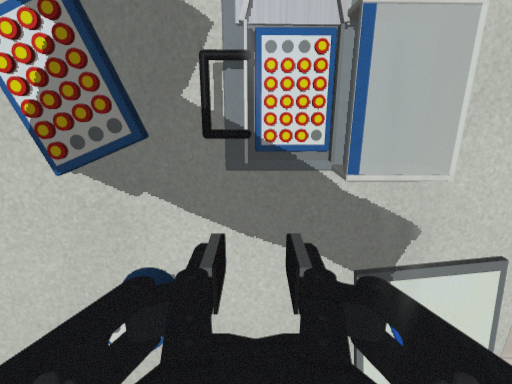

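The tray is out, with the carrier centred at about (296,88) on it and the handle at (225,93). Now I measure the carrier, handle and bucket, adding a top view.

```bash
python3 shot.py t1 top; cat > m2.py <<'E'
from h import *; import pickle
def blue(fn,box):
    i,s,p,d=pickle.load(open(fn,"rb")); h=cv2.cvtColor(p,cv2.COLOR_RGB2HSV)
    m=((h[...,0]>98)&(h[...,0]<125)&(h[...,1]>130)&(h[...,2]>40)).astype(np.uint8)
    x0,y0,x1,y1=box; z=np.zeros_like(m); z[y0:y1,x0:x1]=m[y0:y1,x0:x1]; 
    cs,_=cv2.findContours(z,cv2.RETR_EXTERNAL,cv2.CHAIN_APPROX_NONE); c=max(cs,key=cv2.contourArea)
    return i,c,cv2.minAreaRect(c)
i,c,r=blue("pics/w4.pkl",(245,15,346,160)); print(r)
P=onz(i,c[:,0],.030)[:,:2]; rr=cv2.minAreaRect((P*1000).astype(np.float32)); print("wrist@30:",rr)
j,c2,r2=blue("pics/t1.pkl",(240,130,312,182)); print(r2)
P2=onz(j,c2[:,0],.030)[:,:2]; print("top@30:",cv2.minAreaRect((P2*1000).astype(np.float32)))
print("tri centre",tri(i,[r[0]],j,[r2[0]]))
# bucket in top
a=cv2.imread("pics/t1.png"); print("bucket",onz(j,[[376,221]],.07))
E
python3 m2.py; python3 - <<'E'
import cv2
a=cv2.imread("pics/t1.png"); c=a[100:235,180:400]; cv2.imwrite("pics/t1c.png",cv2.resize(c,None,fx=3.6,fy=3.6,interpolation=cv2.INTER_CUBIC))
E
```

```text
7.85 [ 0.56079109 -0.14493956  0.2329747 ] [0.68783552 0.72580198 0.006591   0.0070959 ]
((295.5, 88.99999237060547), (80.99998474121094, 121.99998474121094), 0.0)
wrist@30: ((602.8864135742188, -56.58757781982422), (84.85826110839844, 125.47209167480469), 3.1249053478240967)
((278.4972839355469, 141.95474243164062), (2.8130199909210205, 49.15223693847656), 86.53176879882812)
top@30: ((674.5093383789062, -58.242401123046875), (9.13991928100586, 153.3786163330078), 3.205860137939453)
tri centre (array([ 0.57388347, -0.0560831 ,  0.30696151]), np.float64(0.03492425304612247))
bucket [[ 0.42314078 -0.33175141  0.07      ]]
```

View pics/t1c.png

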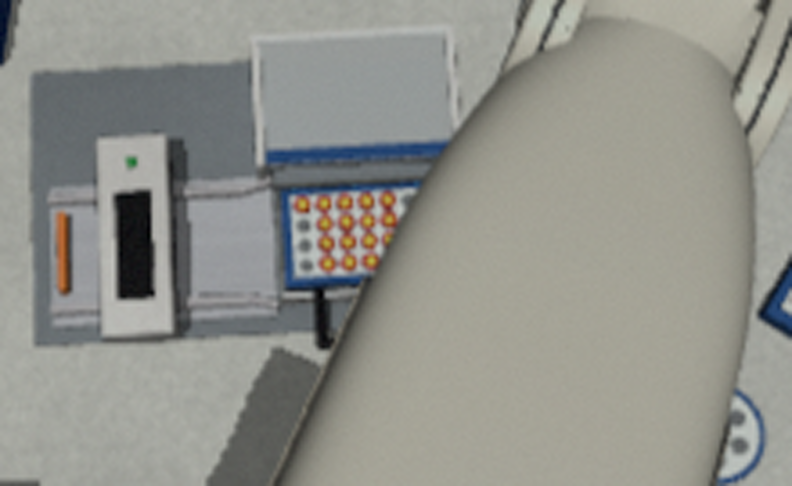

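```bash
cat >> m2.py <<'E'
print("---")
q=c[:,0].astype(float); 
# left edge & top edge fits in wrist
ys=np.arange(40,140); lx=[q[(q[:,1]==y)][:,0].min()-.5 for y in ys]; rx=[q[(q[:,1]==y)][:,0].max()+.5 for y in ys]
xs=np.arange(265,330); ty=[q[q[:,0]==x][:,1].min()-.5 for x in xs]; by=[q[q[:,0]==x][:,1].max()+.5 for x in xs]
L=np.polyfit(ys,lx,1);Rr=np.polyfit(ys,rx,1);T=np.polyfit(xs,ty,1);B=np.polyfit(xs,by,1)
def cor(V,H):
    y=90.
    for _ in range(9): x=np.polyval(V,y); y=np.polyval(H,x)
    return [x,y]
C=[cor(L,T),cor(Rr,T),cor(Rr,B),cor(L,B)]; print("corners TL TR BR BL",np.round(C,1))
W=onz(i,C,.030)*1000; print(W.round(1)); print("centre",W.mean(0),np.linalg.norm(W[0]-W[1]),np.linalg.norm(W[0]-W[3]))
p=cv2.imread("pics/t1.png"); h=cv2.cvtColor(p,cv2.COLOR_BGR2HSV); m=((h[...,0]>98)&(h[...,0]<125)&(h[...,1]>130)).astype(np.uint8)
print("proj in top of corners@30:",proj(j,W/1000).round(1)); 
rows=range(155,178); e=[np.where(m[r,250:300])[0].min()+249.5 for r in rows]; f=np.polyfit(rows,e,1,); print("left edge in top",np.polyval(f,[152,180]), "upper row at 265", np.where(m[146:175,266])[0]+146,"lower",np.where(m[146:190,264])[0]+146)
# handle bar
s=pickle.load(open("pics/w4.pkl","rb")); mm=s[2].max(2)<45
rows=range(62,125); cc=[(np.where(mm[r,195:225])[0].min()+np.where(mm[r,195:225])[0].max())/2+195 for r in rows]
f=np.polyfit(rows,cc,1); hb=onz(i,[[np.polyval(f,62),62],[np.polyval(f,93.5),93.5],[np.polyval(f,125),125]],.036); print("bar",hb)
E
python3 m2.py | sed '1,/---/d'
```

```text
corners TL TR BR BL [[256.2  27.5]
 [337.   27.5]
 [328.7 150.1]
 [255.3 150.8]]
[[ 558.3    3.9   30. ]
 [ 641.4    8.8   30. ]
 [ 648.8 -117.1   30. ]
 [ 564.3 -122.2   30. ]]
centre [603.19762262 -56.64708772  30.        ] 83.205449005725 126.18694039272363
proj in top of corners@30: [[258.8 178.5]
 [257.1 152.3]
 [297.6 149.8]
 [300.  176.4]]
left edge in top [257.79841897 259.37549407] upper row at 265 [152 153] lower [152 153 178 179]
bar [[ 0.50537768 -0.03257628  0.036     ]
 [ 0.50704684 -0.06336368  0.036     ]
 [ 0.50881537 -0.0959839   0.036     ]]
```

```bash
python3 - <<'E'
from h import *; import pickle
i,s,p,d=pickle.load(open("pics/w4.pkl","rb"))
v,u=np.mgrid[0:384,0:512]; z=d.astype(float); 
ok=(z>.03)&(z<.19)
Pc=np.c_[((u-i['cx'])/i['fx']*z)[ok],(-(v-i['cy'])/i['fy']*z)[ok],-z[ok]]
W=R.from_quat(i['orientation']).apply(Pc)+i['eye']
T=R.from_quat(s['tool_rot']).inv().apply(W-s['position'])*1000
for a in range(-90,20,10):
    k=(T[:,2]>=a)&(T[:,2]<a+10)
    if k.sum(): q=T[k]; print(a,k.sum(),"x",q[:,0].min().round(),q[:,0].max().round(),"y",q[:,1].min().round(1),q[:,1].max().round(1))
E
```

```text
-90 5116 x 9.0 21.0 y -60.0 59.9
-80 11320 x -3.0 18.0 y -63.3 62.4
-70 8369 x -13.0 18.0 y -59.8 59.6
-60 4771 x -14.0 17.0 y -55.4 55.3
-50 6075 x -13.0 14.0 y -51.6 51.2
-40 1550 x -11.0 14.0 y -46.4 46.5
-30 952 x -12.0 11.0 y -29.8 29.3
-20 815 x -12.0 11.0 y -29.9 29.4
-10 636 x -12.0 11.0 y -29.8 29.3
0 214 x -11.0 11.0 y -28.1 28.2
```

```bash
python3 -m creep '[[[-14,20,0],0],[[0,20,0],0],[[0,0,40],0],[[0,0,40],0],[[0,0,40],0],[[0,0,20],0],[[0,0,0],0],[[0,0,0],0]]'
```

```text
time: 8.9
position: [0.5944, -0.1486, 0.0831]
tool_rot: [0.686, 0.727, 0.004, -0.0]
ft_force: [0.3, -0.2, 0.3]
grip_width: 0.374
```

```bash
python3 -m creep '[[[-9,10,0],0.008],[[0,0,0],0],[[0,0,20],0],[[0,0,15],0],[[0,0,8],0],[[0,0,0],0]]'; python3 shot.py w5 wrist
```

```text
time: 9.65
position: [0.6081, -0.1585, 0.0424]
tool_rot: [0.69, 0.724, 0.005, 0.002]
ft_force: [0.0, 1.0, -0.9]
grip_width: 0.377
9.65 [ 0.60806437 -0.15847504  0.04235922] [0.68963748 0.7241344  0.00483319 0.00247951]
```

View pics/w5.png

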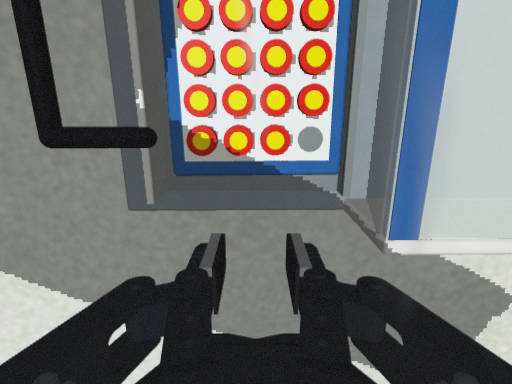

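```bash
python3 -m creep '[[[0,0,10],0],[[0,0,5],0],[[0,0,1],0],[[0,0,0],0]]'
```

```text
time: 10.2
position: [0.6089, -0.1586, 0.0266]
tool_rot: [0.69, 0.724, 0.005, 0.003]
ft_force: [-0.5, -0.1, 0.4]
grip_width: 0.377
```

```bash
python3 -m creep '[[[8,0,0],0],[[8,0,0],0],[[6,0,0],0],[[6,0,0],0],[[6,0,0],0],[[6,0,0],0]]'
```

```text
time: 10.95
position: [0.6071, -0.1161, 0.0273]
tool_rot: [0.69, 0.724, 0.005, 0.004]
ft_force: [0.4, -1.0, -0.6]
grip_width: 0.375
```

```bash
python3 -m creep '[[[7,0,0],0],[[7,-0.5,0],0],[[7,-0.5,0],0],[[7,-0.5,0],0],[[7,-0.5,0],0],[[7,0,0],0]]'; python3 shot.py w6 wrist
```

```text
time: 11.7
position: [0.6027, -0.0717, 0.0273]
tool_rot: [0.69, 0.724, 0.005, 0.004]
ft_force: [-0.7, -1.8, -0.5]
grip_width: 0.376
11.7 [ 0.60273662 -0.07165558  0.02733412] [0.68970572 0.72406029 0.00497659 0.00423623]
```

View pics/w6.png

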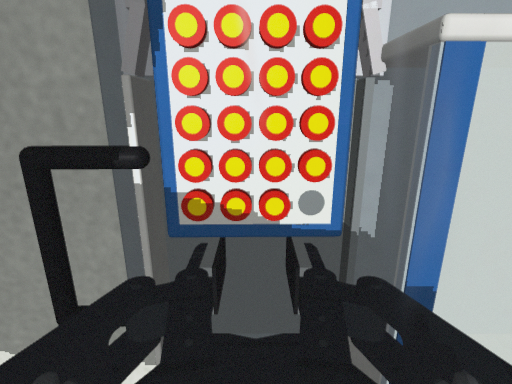

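The carrier (rows 0 to 237, columns 150 to 360) has entered between the guides, straight, with the fingertips against its near end. I keep pushing.

```bash
python3 -m creep '[[[7,-0.5,0],0],[[7,-0.5,0],0],[[7,0,0],0],[[7,0,0],0],[[7,0,0],0],[[7,0,0],0],[[7,0,0],0],[[7,0,0],0]]'; python3 shot.py w7 wrist;python3 shot.py s7 scene; python3 -c "
import cv2
a=cv2.imread('pics/s7.png')[150:280,170:340]; cv2.imwrite('pics/s7c.png',cv2.resize(a,None,fx=4.5,fy=4.5,interpolation=cv2.INTER_CUBIC))"
```

```text
time: 12.75
position: [0.5987, -0.0114, 0.0275]
tool_rot: [0.69, 0.724, 0.005, 0.004]
ft_force: [-0.8, -1.7, -0.4]
grip_width: 0.376
12.75 [ 0.59874037 -0.01140823  0.0274776 ] [0.68964147 0.72412089 0.00507118 0.00422668]
12.8 [ 0.5986274  -0.01056135  0.02747132] [0.68943741 0.72431522 0.00523105 0.00402015]
```

View pics/w7.png

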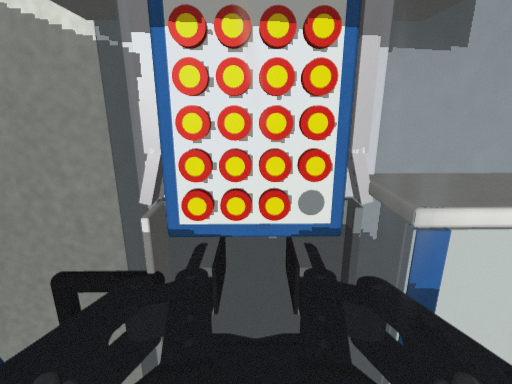

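View pics/s7c.png

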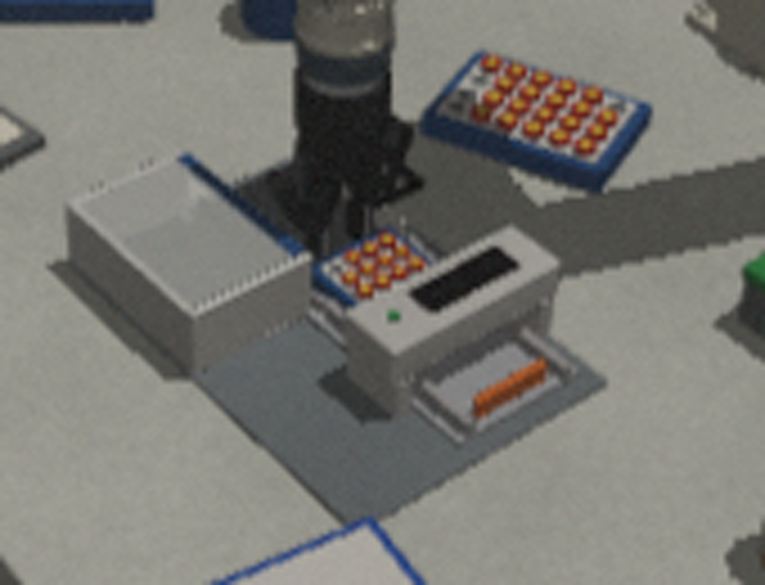

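Carrier is going straight under the bridge at about 2 N, and the tool is about 64 mm short of its end position.

```bash
python3 -m creep '[[[7,0,0],0],[[7,0,0],0],[[7,0,0],0],[[7,0,0],0],[[7,0,0],0],[[7,0,0],0],[[6,0,0],0],[[4,0,0],0]]'
```

```text
time: 13.85
position: [0.5958, 0.0443, 0.0274]
tool_rot: [0.689, 0.724, 0.005, 0.004]
ft_force: [0.2, -0.9, 0.4]
grip_width: 0.375
```

```bash
python3 -m creep '[[[3,0,0],0],[[3,0,0],0],[[2,0,0],0]]'; python3 -m creep '[[[2,0,0],0],[[2,0,0],0]]'
```

```text
time: 14.22
position: [0.5954, 0.0528, 0.0274]
tool_rot: [0.689, 0.724, 0.005, 0.004]
ft_force: [-0.2, -1.6, 0.1]
grip_width: 0.375
time: 14.48
position: [0.5953, 0.0553, 0.0275]
tool_rot: [0.69, 0.724, 0.004, 0.005]
ft_force: [0.9, -14.7, 0.4]
grip_width: 0.376
```

Force jumped from 1.6 to 14.7 N at the predicted place, so the carrier is against the stop. Backing off and checking.

```bash
python3 -m creep '[[[-2,0,0],0],[[-10,0,0],0],[[-20,0,0],0],[[-20,0,0],0],[[0,0,-20],0],[[0,0,-40],0],[[0,0,-40],0],[[0,0,0],0]]'; python3 shot.py w8 wrist;python3 shot.py s8 scene; python3 -c "
import cv2
a=cv2.imread('pics/s8.png')[150:280,170:340]; cv2.imwrite('pics/s8c.png',cv2.resize(a,None,fx=4.5,fy=4.5,interpolation=cv2.INTER_CUBIC))"
```

```text
time: 15.48
position: [0.5967, -0.0057, 0.1299]
tool_rot: [0.691, 0.722, 0.004, 0.004]
ft_force: [-0.9, 0.3, -0.8]
grip_width: 0.377
15.475 [ 0.59667378 -0.00566704  0.12988371] [0.6913854  0.72246226 0.00381463 0.00446693]
15.525 [ 0.59583796 -0.00557153  0.12811275] [0.69144555 0.72241415 0.00302556 0.00341964]
```

View pics/w8.png

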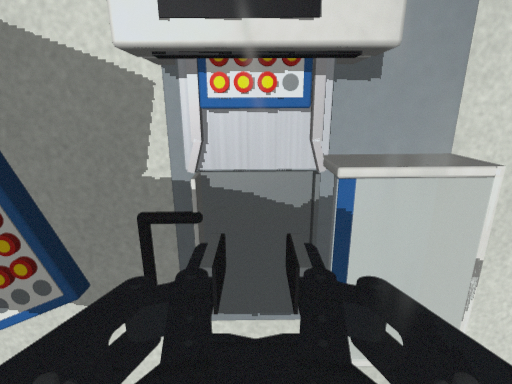

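View pics/s8c.png

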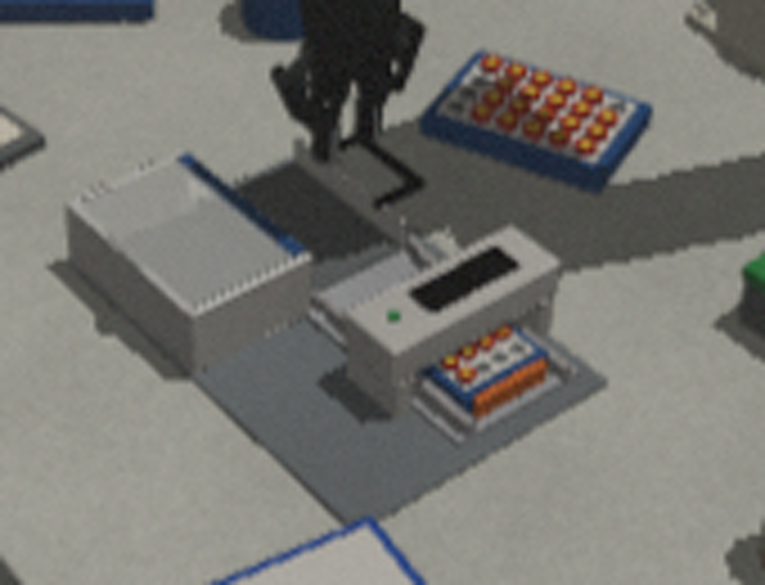

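The carrier sticks out beyond the bridge and meets the orange stop in the scene crop at (510,385). Its near edge is at row 107 of the wrist view. The tray is out. A numeric check follows.

```bash
python3 - <<'E'
from h import *; import pickle
i,s,p,d=pickle.load(open("pics/w8.pkl","rb")); h=cv2.cvtColor(p,cv2.COLOR_RGB2HSV)
m=((h[...,0]>98)&(h[...,0]<125)&(h[...,1]>130)&(h[...,2]>40)); m[:55]=0; m[125:]=0; m[:,:190]=0; m[:,325:]=0
xs=np.arange(205,308); e=[np.where(m[:,x])[0].max()+.5 for x in xs]; f=np.polyfit(xs,e,1)
ys=np.arange(70,102); l=np.polyfit(ys,[np.where(m[y])[0].min()-.5 for y in ys],1); r=np.polyfit(ys,[np.where(m[y])[0].max()+.5 for y in ys],1)
print("bottom row",np.polyval(f,[200,312]))
c=106; A=onz(i,[[np.polyval(l,c),np.polyval(f,np.polyval(l,c))],[np.polyval(r,c),np.polyval(f,np.polyval(r,c))]],.029)
O=np.array([.5943,.0580]); t=np.radians(2.87); ex=np.array([np.cos(t),np.sin(t)]); ey=np.array([-ex[1],ex[0]])
st=lambda P:np.c_[(P[:,:2]-O)@ex,(P[:,:2]-O)@ey]*1000
S=st(A); print("carrier near corners station",S, "width",np.linalg.norm(S[0]-S[1]),"tilt",(S[1,1]-S[0,1])/(S[1,0]-S[0,0]))
g=p[...,1].astype(int)
for x in (225,250,280):
    col=g[155:185,x]; k=np.abs(np.diff(col)).argmax()+155; print("deck edge row",k, st(onz(i,[[x,k+.5]],.011)))
mm=p.max(2)<45; rows=range(225,265); cc=[(np.where(mm[q,135:165])[0].min()+np.where(mm[q,135:165])[0].max())/2+135 for q in rows]; ff=np.polyfit(rows,cc,1)
print("bar station x", st(onz(i,[[np.polyval(ff,q),q] for q in (225,245)],.036)))
E
```

```text
bottom row [107.38327549 107.32546237]
carrier near corners station [[-42.23276703   7.85717036]
 [ 42.36453296   7.51265898]] width 84.5980014749998 tilt -0.004072368459881003
deck edge row 169 [[-26.18436755 -44.28169061]]
deck edge row 169 [[ -4.33627054 -44.43157001]]
deck edge row 169 [[ 21.93699162 -44.61180633]]
bar station x [[ -93.03846529  -85.56149578]
 [ -92.99025327 -103.81519606]]
```

```bash
python3 -m creep '[[[0,0,-20],0],[[0,0,0],0],[[0,0,0],0],[[0,0,0],0]]' && python3 -c "
from bench import manip; print(manip.close_job())"
```

```text
time: 16.08
position: [0.5928, -0.0064, 0.1416]
tool_rot: [0.692, 0.722, 0.0, -0.001]
ft_force: [-0.4, 0.0, -0.1]
grip_width: 0.373
the job is handed in; nothing more can be done
None
```

I pulled the tray out to its stop, with the force rising to about 23 N there. I then pushed the carrier along the lane with two spread fingertips at about 2 N until it met the end stop (14.7 N). The job was handed in at 16.1 s with the arm clear of everything; it reports no verdict.

**Last checks, from the wrist camera in the station frame:**

| Check | Measured | Expected |
|---|---|---|
| Carrier x offset | about 0 mm | 0 mm |
| Carrier direction error | about 0.004 rad | below 0.06 rad |
| Carrier near end to lane mouth | 52 mm | 51 mm |
| Handle bar x (tray about 0.104 m out) | -93 mm | -94 mm |

The scene picture shows the carrier against the orange stop.

- **Disagreement:** one two-view height for the handle bar came out at 26 mm and another at 34 mm, against the stated 36 mm. I acted on the stated height.
- **Not measured again:** I did not re-measure the jar, bucket and tip box at the end. The arm stayed well clear of them, and the forces on the tool came only from the tray and carrier.

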